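# Load a pin block into its locating station and cam it tight

## Robot

A 7-joint arm with a two-finger parallel gripper is mounted at the origin on the work surface; the furniture and walls round the work are solid. World frame = base frame: x ahead of the robot, y to its left, z up, the work surface at z = 0. Lengths are in m, angles in rad, forces in N, time in s.
With the tool pointing down it reaches from about 0.425 to 0.875 m from the base axis. Payload 4.7 kg.
Tool frame: the origin (TCP) lies midway between the tips of the shut fingers; the grasp point (between the pads) lies 19 mm behind it; z points along the fingers, y is the line along which they close (so a half turn about z gives the same grasp; the last joint's range is limited). The gripper opens to 85 mm and grips with 20 to 120 N. Pads are 22 mm wide; open, the fingers measure 114 mm over their backs; the gripper's body (76 mm by 85 mm) begins 54 mm behind the grasp point. The pads swing forward as they close: fully open they stand 13 mm farther back than shut.
Start: joints at [1.352, 0.321, -0.07, 1.45, 0.023, 1.371, -0.057], TCP at [0.15, -0.632, 0.193] pointing down, gripper open.
Joint ranges: [-2.86, 2.86], [-0.3, 2.09], [-1.38, 1.24], [0.06, 2.45], [-1.56, 4.7], [0.09, 2.05], [-2.69, 2.69]. Speed limits (rad/s): [2.57, 2.57, 3.14, 3.14, 3.14, 3.14, 3.14].

## Interface

Orientations are given as [roll, pitch, yaw] about the fixed x, y, z axes, in that order (R = Rz(yaw) Ry(pitch) Rx(roll)).
In Python, from rig import manip, viewer, job gives the robot as it stands.
- The arm moves only by the tool move_arm, never from a script. Its argument "series" is a list of rows, each a list of 3 entries, a list of its own where there are three numbers: the gripper's target within -1 to 1 (fully open at 1, half-way at 0, shut at -1), then the shift along the tool's x, y, z normalised to -1 to 1, where 1 is 0.04 m, then the turn about the tool's z normalised to -1 to 1, where 1 is 0.08 rad. In form: [[hand, [x, y, z], turn], ...]. A call has 1 to 8 rows; each row shifts and turns the commanded pose from where the row before left it, along the tool's axes as they then stand; what a row does not reach is not made up. A row lasts 1/12 s, in which the tool goes at most 41.7 mm and 7.16 degrees, less where a joint would pass 70% of its speed; a pose out of reach is approached as far as the arm can. A call with a number of a shift or a turn outside -1 to 1 is refused whole. A call with a gripper value outside its range is refused whole. The fingers move at their own pace and stop on an object; "newtons" is the grip in N (left out, the last holds). Time passes only in rows, so rows that do not move let the fingers close. It gives the time, the measured TCP pose, the force, the opening and the grip force at its end, in the units of the state.
- manip.state(): the state, without advancing time (a new reading comes with each control period).
- viewer.capture(name): name is "scene" or "top"; returns (picture, depth): 480x640x3 uint8, blue, green, red; 480x640 float32, m along the optical axis (not along the pixel's ray), 0 where there is no reading.
- viewer.calibration(name): a dict with "fov_y" (degrees; the focal length in pixels is half the picture's height over the tangent of half this angle, whatever the lens; pixels are square), "cx", "cy" (the principal point, pixels), "extrinsics" (4x4, takes a point from world to camera coordinates). Camera axes: x right, y down, z forward; pixel columns grow to the right and rows downward; lengths in m; the calibration is good to about 2 mm. A picture is of the moment at which its call begins. calibration takes no time and is no camera call.
- job.sign_off(): hands the job in; it is judged then, once.
The state is a dict: "time": time; "joints": joint angles; "qd": joint speeds; "joint_torque": joint torques, N m; "eef_pos": TCP position; "ee_rot": TCP orientation; "wrist_force": force on the tool from outside, world axes, zero at the start; "moment": the same for the moment, N m; "gripper_width": opening from 0.0 (shut) to 1.0 (fully open); "grip_force": force on a finger pad.
Only numpy, scipy, OpenCV 4.12 (cv2) and the standard library are available. Lean on these libraries where they do the work, as an engineer would, in place of code of your own. Each camera call takes 0.05 s, during which the arm holds its last target. There are 200 camera calls.

## Task

Load the drilled pin block into the locating station without ever gripping or lifting it: with the fingertips push it flat along the base plate back against the long fence, then slide it along the fence, past the open cam, until its end rests against the stop button. Only then push the cam lever round as far as it goes, so that the cam clamps the block hard against the fence, and come clear. Leave the oil bottle, the screwdriver and the two combs where they are.

Things in the scene. Friction and masses are not known exactly. Their poses are not given: they have to be found in the camera images.
- pin_block: The workpiece: a loose drilled grey metal block, 165 mm long (its x), 96 mm wide (its y), solid 32 mm high, thin dowel pins on top reaching 51 mm; 0.6 to 1.2 kg. Origin: centre of its underside. It lies on the base plate short of the fence, long side roughly along the fence, wholly to the -y side of the cam. Push it on its vertical side faces.
- station: Locating station, fixed to the table: dark steel base plate 187 (x) by 360 (y) by 12 mm on a thin rubber underlay; origin under the plate's centre at table height, plate top at z = +15.5 mm. +x points to the fence (away from the robot, within 0.2 rad), +y along the fence to the end stop (robot's left). Before the fence, to the -y side of the cam, the plate is bare.
- fence (a point): Middle of the fence's foot, on the plate's top: the fence is an aluminium bar along station y over the whole plate, 22 mm high above the plate; this upright face looks to station -x (station x = +71 mm).
- stop (a point): Centre of the end stop's button face: dark, round, 18 mm across, looking to station -y, 16 mm above the plate's top, on a bracket 30 mm high (station x = +25, y = +155 mm).
- home (a point): Point on the plate's top (station frame x = +23, y = +72.5, z = +15.5 mm) where the block's origin lies when the block touches both the fence and the stop button; axes as the station's; the block's x then lies along the station's y.
- pivot (a point): The cam's fixed vertical pivot, at the plate's top (station frame x = -48.4, y = +107 mm).
- cam_lever (a joint): Lever angle about the pivot, rad, anticlockwise seen from above: at 0 (open) the lever points at 150 degrees in the station frame (0 = +x, 90 = +y), at 2.0 (end of travel) at 265 degrees, nearly along -y beside the block. With the block home the cam bites at about 1.6 and is tight past 1.8. It stays where it is left; it takes 2 N at the grip, up to 15 N to clamp.
- grip (a point): Middle of the lever's black round grip, 71 mm from the pivot and 17 mm above the plate's top; moves with the lever. The grip is 17 mm thick and ends 94 mm from the pivot; from it to the cam runs a steel bar 13 mm wide, 10 mm high. Push it sideways, from its clockwise side.
- cam (a point): Centre of the steel cam at the lever's inner end: a disc 36 mm across, 22 mm high, 2 mm above the plate, 6 mm eccentric to the pivot. Open, it leaves the block about 8 mm of room against the fence; closed, it presses on the block's near long face. It turns with the lever.
- oil: Bystander: plastic oil bottle with a pointed cap, 36 mm across, 126 mm high, standing behind the fence; origin at the centre of its foot.
- driver: Bystander: screwdriver lying on the table, 202 mm long (its y), 24 mm thick; origin under its middle.
- comb_a: Bystander: riveted harmonica comb standing on its edge on the table, 128 mm long (its x), 12 mm thick, 34 mm high; origin at the centre of its underside.
- comb_b: Bystander: a second such comb beside the first, same size and origin.

How it is judged:
By the outcome, as a careful person would: the job done as asked, in the order asked, and still so for the second after the job is handed in, with the robot touching nothing.
It also fails if it takes over 72 s, if anything falls off the work surface, if the arm or the gripper's body presses on something with over 40 N, if the wrist force passes 120 N, or if a joint passes its speed limit or range.

## Working session

There is one attempt and no reset: what is moved stays moved. The work goes in short steps, Python scripts to look and compute and a tool call to move; the robot and the scene stay as the last step left them, time stands still between calls to the robot, and variables do not carry over. Pictures are saved under pics/ and viewed, at most 10 in all, crops included, and the job is handed in when it is done.

Besides the shell and the picture viewer there is one more tool, called by a JSON object that holds its "name" and its "arguments", one argument or row to a line. move_arm: Moves the arm, as the interface text tells. Scaled input: -1 to 1 covers 0.04 m each way for a shift and 0.08 rad each way for a turn. Its arguments: {"type":"object","properties":{"series":{"type":"array","items":{"type":"array"}},"newtons":{"type":"number"}},"required":["series"]}

```bash
mkdir -p pics; ls; cat > h.py <<'E'
import numpy as np, cv2
from rig import manip, viewer, job
def cal(n):
    c=viewer.calibration(n); f=240/np.tan(np.radians(c["fov_y"])/2)
    return f,c["cx"],c["cy"],np.array(c["extrinsics"])
def plane(n,uv,z):
    f,cx,cy,E=cal(n); uv=np.atleast_2d(uv).astype(float)
    d=np.c_[(uv[:,0]-cx)/f,(uv[:,1]-cy)/f,np.ones(len(uv))]@E[:3,:3]
    o=-E[:3,:3].T@E[:3,3]
    return o+d*((z-o[2])/d[:,2])[:,None]
def cloud(n,D):
    f,cx,cy,E=cal(n); v,u=np.mgrid[:480,:640]
    P=np.stack([(u-cx)/f*D,(v-cy)/f*D,D],-1)
    return (P-E[:3,3])@E[:3,:3]
def proj(n,P):
    f,cx,cy,E=cal(n); Q=np.atleast_2d(P)@E[:3,:3].T+E[:3,3]
    return np.c_[f*Q[:,0]/Q[:,2]+cx,f*Q[:,1]/Q[:,2]+cy]
E
python3 - <<'E'
from h import *
for n in("top","scene"):
    im,D=viewer.capture(n); cv2.imwrite(f"pics/{n}0.png",im); np.save(f"{n}0.npy",D)
    f,cx,cy,E=cal(n); print(n,f,cx,cy,-E[:3,:3].T@E[:3,3],E[:3,:3].round(2).tolist())
s=manip.state(); print(s)
E
```

```text
pics
top 477.40998290006337 317.51767835426114 233.38806980487954 [ 0.53191636 -0.08684568  1.00420066] [[-0.03, -1.0, 0.01], [-1.0, 0.02, -0.05], [0.05, -0.01, -1.0]]
scene 575.7651631117826 312.6847370018775 239.8568125230467 [0.00551775 0.99566304 0.90371182] [[-0.88, -0.47, -0.02], [-0.25, 0.51, -0.82], [0.39, -0.72, -0.57]]
{'time': 0.1, 'joints': array([ 1.35209696,  0.32176896, -0.07010663,  1.45156734,  0.02258286,
        1.37082312, -0.05689529]), 'qd': array([-0.0002682 , -0.00161223,  0.00029939, -0.00300804,  0.00028255,
       -0.00030457,  0.00044462]), 'joint_torque': array([-3.82986209e-04, -4.94877076e+01, -3.84222027e-01, -3.15211523e+01,
        1.29753852e-02,  7.47392565e-03, -5.15489688e-06]), 'eef_pos': array([ 0.14979539, -0.63192296,  0.19201287]), 'ee_rot': array([-3.13981443e+00,  7.14245671e-05,  2.32849679e-01]), 'wrist_force': array([-1.04829014,  1.04539703, -0.55080456]), 'moment': array([ 0.00247706,  0.05063337, -0.03963464]), 'grip_force': 0.0, 'gripper_width': 1.0041393074233735}
```

View pics/top0.png

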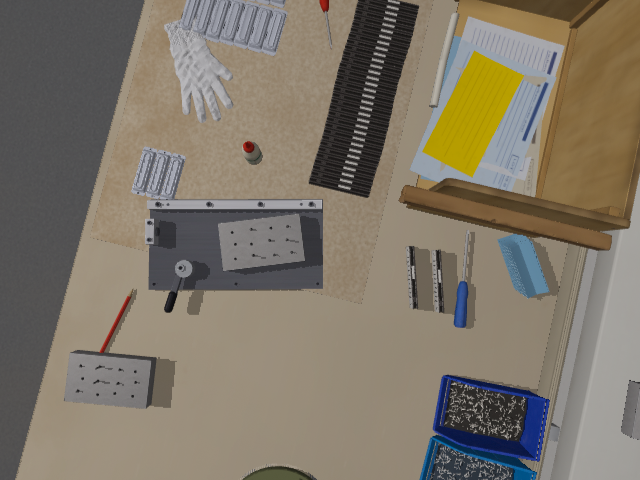

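View pics/scene0.png

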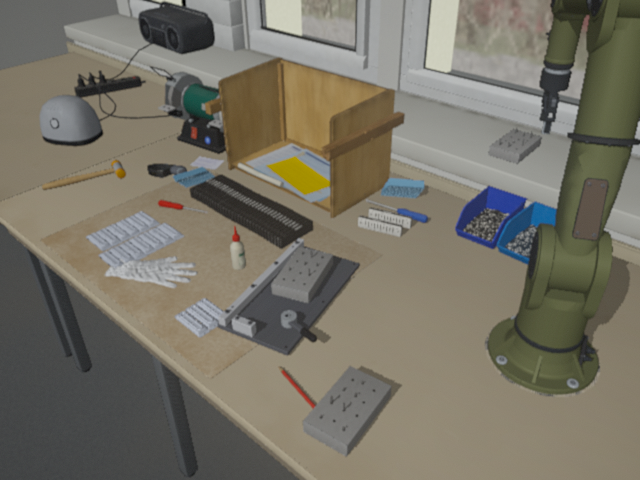

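The top view shows the plate spanning about (149,200)-(322,290), with the block centred at about (262,242). The cam is at (183,268), the lever grip at about (170,301) and the stop at about (150,231). The scene view agrees; the other grey block at (347,408) is a decoy on the table. Next I'll measure.

```bash
python3 - <<'E'
from h import *
im=cv2.imread("pics/top0.png"); D=np.load("top0.npy"); P=cloud("top",D)
win=np.zeros((480,640),bool); win[190:310,135:340]=True
z=P[...,2]
for (u,v) in [(200,235),(310,270),(262,240),(230,204),(400,380),(150,230)]: print((u,v),P[v,u].round(4), im[v,u])
hsv=cv2.cvtColor(im,cv2.COLOR_BGR2HSV)
# block top / fence top
g=cv2.cvtColor(im,cv2.COLOR_BGR2GRAY)
for nm,m,zz in (("block",win&(z>.040)&(z<.056)&(np.arange(640)[None]>210)&(np.arange(480)[:,None]>211),.0475),
             ("blockgray",win&(g>105)&(np.arange(640)[None]>212)&(np.arange(480)[:,None]>212)&(np.arange(640)[None]<312)&(np.arange(480)[:,None]<280),.0475),
             ("plate",win&(g<105)&(hsv[...,1]<90)&(np.arange(480)[:,None]>205)&(np.arange(480)[:,None]<295),.0155),
             ("fence",win&(z>.030)&(z<.046)&(np.arange(480)[:,None]<216)&(np.arange(480)[:,None]>195),.0375)):
    m8=cv2.morphologyEx(m.astype(np.uint8),cv2.MORPH_OPEN,np.ones((3,3)))
    n,l,st,c=cv2.connectedComponentsWithStats(m8); k=1+st[1:,4].argmax()
    v,u=np.nonzero(l==k); Q=plane("top",np.c_[u,v],zz)
    r=cv2.minAreaRect((Q[:,:2]*1000).astype(np.float32)); print(nm,st[k],r,cv2.boxPoints(r).round(1).tolist(), "zmed",np.median(z[l==k]).round(4))
cr=cv2.resize(im[190:320,130:345],None,fx=3.7,fy=3.7,interpolation=cv2.INTER_CUBIC); cv2.imwrite("pics/c0.png",cr)
E
```

```text
(200, 235) [0.5878 0.147  0.0143] [84 78 78]
(310, 270) [ 0.5097 -0.0791  0.017 ] [84 78 76]
(262, 240) [0.573  0.0157 0.044 ] [129 129 132]
(230, 204) [0.6483 0.0804 0.0349] [168 163 164]
(400, 380) [ 0.2774 -0.2597  0.0018] [118 136 147]
(150, 230) [0.5986 0.2398 0.0447] [163 158 160]
block [ 218  214   87   57 3914] ((569.2720336914062, 17.41400909423828), (95.93029022216797, 165.08383178710938), 5.537040710449219) [[513.5999755859375, 94.9000015258789], [529.5, -69.4000015258789], [625.0, -60.099998474121094], [609.0, 104.19999694824219]] zmed 0.0481
blockgray [ 218  214   87   57 3724] ((569.4950561523438, 17.953330993652344), (95.17976379394531, 164.37857055664062), 5.6614203453063965) [[514.0, 95.0], [530.2000122070312, -68.5], [625.0, -59.099998474121094], [608.7000122070312, 104.4000015258789]] zmed 0.0482
plate [ 149  209  174   86 9891] ((552.2266845703125, 73.70907592773438), (357.4626159667969, 175.4792022705078), 88.59659576416016) [[460.1000061035156, -102.80000305175781], [635.5999755859375, -107.0999984741211], [644.2999877929688, 250.1999969482422], [468.8999938964844, 254.5]] zmed 0.0163
fence [ 147  200  175    9 1562] ((647.8195190429688, 71.61894226074219), (353.1590576171875, 16.356184005737305), 88.60574340820312) [[635.2999877929688, -104.69999694824219], [651.7000122070312, -105.0999984741211], [660.2999877929688, 247.89999389648438], [643.9000244140625, 248.3000030517578]] zmed 0.0383
```

View pics/c0.png

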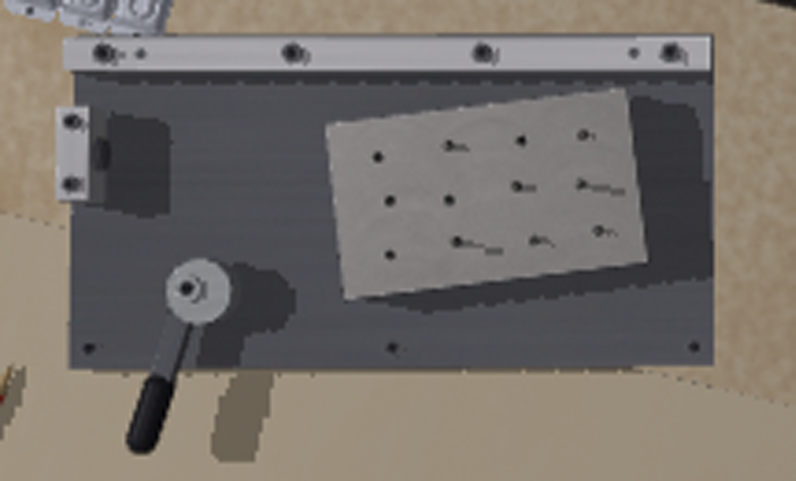

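```bash
python3 - <<'E'
from h import *
im=cv2.imread("pics/top0.png"); g=cv2.cvtColor(im,cv2.COLOR_BGR2GRAY).astype(int); z=cloud("top",np.load("top0.npy"))[...,2]
for u in (200,290,315):
    print(u,"top",list(zip(range(196,216),g[196:216,u],(z[196:216,u]*1000).round().astype(int))))
    print(u,"bot",list(zip(range(284,296),g[284:296,u],(z[284:296,u]*1000).round().astype(int))))
v=235;print("right",list(zip(range(316,328),g[275,316:328])),"left",list(zip(range(144,155),g[275,144:155])))
for u,v,zz in((262,209,.0375),(262,200,.0375),(262,289.5,.0155)): print(plane("top",(u,v),zz))
# cam disc & grip
Q=cloud("top",np.load("top0.npy"))
sub=np.zeros(z.shape,bool); sub[255:285,168:200]=1
m=sub&(g>110)&(z>.03); v,u=np.nonzero(m); print("cam",plane("top",(u.mean(),v.mean()),.0395),len(u))
sub[:]=0; sub[288:316,160:182]=1; m=sub&(g<50); v,u=np.nonzero(m); p=plane("top",np.c_[u,v],.0325); print("grip",p.mean(0),p.min(0),p.max(0),len(u))
E
```

```text
200 top [(196, np.int64(143), np.int64(1)), (197, np.int64(145), np.int64(0)), (198, np.int64(142), np.int64(5)), (199, np.int64(115), np.int64(15)), (200, np.int64(146), np.int64(38)), (201, np.int64(164), np.int64(36)), (202, np.int64(165), np.int64(41)), (203, np.int64(167), np.int64(36)), (204, np.int64(164), np.int64(39)), (205, np.int64(162), np.int64(37)), (206, np.int64(164), np.int64(39)), (207, np.int64(166), np.int64(37)), (208, np.int64(166), np.int64(41)), (209, np.int64(73), np.int64(28)), (210, np.int64(52), np.int64(16)), (211, np.int64(52), np.int64(18)), (212, np.int64(57), np.int64(16)), (213, np.int64(81), np.int64(18)), (214, np.int64(79), np.int64(16)), (215, np.int64(80), np.int64(18))]
200 bot [(284, np.int64(77), np.int64(15)), (285, np.int64(76), np.int64(15)), (286, np.int64(77), np.int64(14)), (287, np.int64(78), np.int64(16)), (288, np.int64(77), np.int64(15)), (289, np.int64(77), np.int64(14)), (290, np.int64(100), np.int64(0)), (291, np.int64(100), np.int64(-2)), (292, np.int64(100), np.int64(-1)), (293, np.int64(100), np.int64(2)), (294, np.int64(100),
[... 2427 characters left out ...]
 np.int64(78)), (320, np.int64(78)), (321, np.int64(79)), (322, np.int64(81)), (323, np.int64(139)), (324, np.int64(137)), (325, np.int64(134)), (326, np.int64(133)), (327, np.int64(132))] left [(144, np.int64(149)), (145, np.int64(149)), (146, np.int64(149)), (147, np.int64(149)), (148, np.int64(136)), (149, np.int64(77)), (150, np.int64(77)), (151, np.int64(76)), (152, np.int64(77)), (153, np.int64(76)), (154, np.int64(76))]
[[0.63624194 0.01520149 0.0375    ]]
[[0.65461829 0.01485004 0.0375    ]]
[[0.47219667 0.02070666 0.0155    ]]
cam [[0.52003131 0.1753857  0.0395    ]] 205
grip [0.45505887 0.20365245 0.0325    ] [0.43490747 0.18834348 0.0325    ] [0.48068588 0.21689412 0.0325    ] 161
```

```bash
python3 - <<'E'
from h import *
im=cv2.imread("pics/scene0.png"); 
cv2.imwrite("pics/c1.png",cv2.resize(im[225:360,205:370],None,fx=4.4,fy=4.4,interpolation=cv2.INTER_CUBIC))
E
```

```text
(no output)
```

View pics/c1.png

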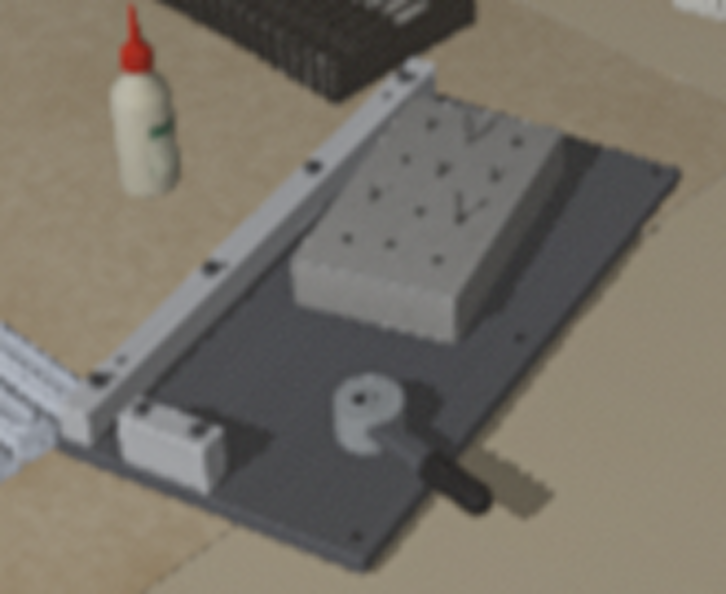

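```bash
cat >> h.py <<'E'
def S():
    s=manip.state(); return s["time"],np.array(s["eef_pos"]),np.array(s["ee_rot"]),np.array(s["wrist_force"]),s["gripper_width"]
def units(dst,src=None,yaw=None):
    "shift in tool units (0.04 m) for vertical tool"
    t,p,r,f,w=S(); src=p if src is None else src; yaw=r[2] if yaw is None else yaw
    d=np.array(dst)-src; c,s=np.cos(yaw),np.sin(yaw)
    return (np.array([c*d[0]+s*d[1], s*d[0]-c*d[1], -d[2]])/.04).round(2)
E
python3 - <<'E'
from h import *
im=cv2.imread("pics/top0.png"); g=cv2.cvtColor(im,cv2.COLOR_BGR2GRAY).astype(float)
def cross(a,th,i0):
    k=np.where((a[:-1]-th)*(a[1:]-th)<0)[0]
    return i0+k[0]+(th-a[k[0]])/(a[k[0]+1]-a[k[0]]) if len(k) else np.nan
U=np.r_[165:300]
v=np.array([cross(g[206:213,u],115,206) for u in U]); ok=~np.isnan(v)
F=plane("top",np.c_[U,v][ok],.0375); k=np.polyfit(F[:,1],F[:,0],1); r=F[:,0]-np.polyval(k,F[:,1]); b=abs(r)<.002; k=np.polyfit(F[b,1],F[b,0],1)
U2=np.r_[215:310]; v2=np.array([cross(g[285:293,u],100,285) for u in U2]); ok=~np.isnan(v2)
N=plane("top",np.c_[U2,v2][ok],.0155); kn=np.polyfit(N[:,1],N[:,0],1)
V=np.r_[262:284]; R=plane("top",np.c_[[cross(g[v,316:327],110,316) for v in V],V],.0155); L=plane("top",np.c_[[cross(g[v,144:153],110,144) for v in V],V],.0155)
print("fence",k,r[b].std(),"near",kn,"R",R.mean(0),"L",L.mean(0))
yaw=-np.arctan(k[0]); x=np.array([np.cos(yaw),np.sin(yaw)]); y=np.array([-x[1],x[0]])
sy=((R+L)/2).mean(0)[:2]@y
sx1=np.array([np.polyval(k,.07),.07])@x-.071; sx2=np.array([np.polyval(kn,.07),.07])@x+.0935
print("yaw",yaw,"sx",sx1,sx2,"sy",sy)
O=(sx1+sx2)/2*x+sy*y; print("O",O)
st=lambda p:np.array([(np.array(p)-O)@x,(np.array(p)-O)@y])*1000
print("block",st([.5693,.0177]),"ang",5.54-np.degrees(yaw),"cam",st([.5200,.1754]),"grip",st([.4551,.2037]))
np.save("st.npy",[*O,yaw])
print(units([.36,-.33,.15],yaw=yaw), units([.487,.017,.06],src=np.array([.36,-.33,.15]),yaw=yaw))
E
```

```text
fence [0.02380757 0.63691905] 3.29301389352094e-05 near [0.01697055 0.47164115] R [ 0.50390064 -0.10483171  0.0155    ] L [0.51308701 0.25374283 0.0155    ]
yaw -0.023803074182976044 sx 0.565738625355616 0.5645290917590983 sy 0.0865370412840458
O [0.56703342 0.07306187]
block [  3.58359563 -55.29224481] ang 6.903815690121338 cam [-49.45582902 101.18970122] grip [-115.01100755  127.93701076]
[ 5.07 -7.67  1.05] [ 2.97 -8.75  2.25]
```

{"name": "move_arm", "arguments": {
  "series": [
    [1, [0, 0, 0], -0.8],
    [1, [0, 0, 0], -0.8],
    [1, [0, 0, 0], -0.8],
    [1, [0, 0, 0], -0.8]
  ]
}}

```text
time: 0.43
eef_pos: [0.1498, -0.6321, 0.1924]
ee_rot: [-3.141, -0.0, 0.492]
wrist_force: [-0.7, -0.5, -0.4]
gripper_width: 0.995
grip_force: 0.0
```

{"name": "move_arm", "arguments": {
  "series": [
    [1, [0, 0, 0], 0.92],
    [1, [0, 0, 0], 0.92],
    [1, [0, 0, 0], 0.92],
    [1, [0, 0, 0], 0.92],
    [1, [0, 0, 0], 0.92],
    [1, [0, 0, 0], 0.92],
    [1, [0, 0, 0], 0.92],
    [1, [0, 0, 0], 0]
  ]
}}

```text
time: 1.1
eef_pos: [0.1499, -0.6321, 0.1924]
ee_rot: [-3.141, 0.0, -0.028]
wrist_force: [-0.6, -0.4, -0.4]
gripper_width: 0.996
grip_force: 0.0
```

{"name": "move_arm", "arguments": {
  "series": [
    [1, [0.64, -0.96, 0.13], 0],
    [1, [0.64, -0.96, 0.13], 0],
    [1, [0.64, -0.96, 0.13], 0],
    [1, [0.64, -0.96, 0.13], 0],
    [1, [0.64, -0.96, 0.13], 0],
    [1, [0.64, -0.96, 0.13], 0],
    [1, [0.64, -0.96, 0.13], 0],
    [1, [0.64, -0.96, 0.13], 0]
  ]
}}

```text
time: 1.77
eef_pos: [0.3415, -0.3599, 0.1554]
ee_rot: [3.141, 0.0, -0.024]
wrist_force: [0.9, -0.0, 0.6]
gripper_width: 0.998
grip_force: 0.0
```

{"name": "move_arm", "arguments": {
  "series": [
    [1, [0.33, -0.95, 0.2], 0],
    [1, [0.33, -0.95, 0.2], 0],
    [1, [0.33, -0.95, 0.2], 0],
    [1, [0.33, -0.95, 0.2], 0],
    [1, [0.33, -0.95, 0.2], 0],
    [1, [0.33, -0.95, 0.2], 0],
    [1, [0.33, -0.95, 0.2], 0],
    [1, [0, 0, 0], 0]
  ]
}}

```text
time: 2.43
eef_pos: [0.4416, -0.0896, 0.0987]
ee_rot: [-3.138, 0.0, -0.013]
wrist_force: [-0.5, -0.5, 0.0]
gripper_width: 1.001
grip_force: 0.0
```

```bash
python3 - <<'E'
from h import *
print(S()); print(units([.487,.017,.06])); print(plane("top",[(170.5,302.2),(180,274)],.0325))
D=np.load("top0.npy"); z=cloud("top",D)[...,2]
for v in range(280,316,4): print(v,(z[v,160:186]*1000).round().astype(int))
E
```

```text
(2.4333, array([ 0.44162256, -0.08957093,  0.09872028]), array([-3.13793814e+00,  2.18592573e-04, -1.28398461e-02]), array([-0.52049839, -0.54351875,  0.0395007 ]), 1.0010403709767013)
[ 1.1  -2.68  0.97]
[[0.4525081  0.20370918 0.0325    ]
 [0.50873744 0.18403309 0.0325    ]]
280 [18 15 17 15 17 15 13 16 18 19 21 17 14 20 38 38 40 37 39 37 33 18 14 15
 15 17]
284 [15 17 14 15 16 15 16 19 17 15 17 14 14 39 36 39 39 40 40 35 14 16 17 17
 16 19]
288 [19 15 16 19 14 14 17 19 18 14 18 39 36 41 40 38 38 39 31 16 18 17 18 15
 17 14]
292 [ 3  1  0  0  0  0  0  2  0 38 41 43 40 42 38 40 38 31 -3 -2  1  2  2 -1
  1  1]
296 [ 3 -1 -2  1  1  0  0  0 40 41 40 43 40 40 41 39 36  3  1  2 -1 -3  4  2
  0  2]
300 [ 2  1  0  0  0  1 -4 40 40 41 42 39 41 40 39 35  0  2 -1  1  5  2  2  4
  4 -1]
304 [-3  2  1 -1  1 38 41 42 43 41 43 40 40 35  1 -1  2 -2  0  2  1  5  4  0
 -1  2]
308 [-2 -2 -3  3 40 38 40 41 43 41 42 40 36  1  0 -2  1 -1  4  0 -2 -3 -2  0
  1  3]
312 [1004    2    1    2   -2   -1   39   39   37   34   31    2    4   -1
    2   -1    0   -2    2   -3    2    0   -2   -1 1004   -1]
```

{"name": "move_arm", "arguments": {
  "series": [
    [1, [0.28, -0.67, 0], 0.14],
    [1, [0.28, -0.67, 0], 0],
    [1, [0.28, -0.67, 0], 0],
    [1, [0.28, -0.67, 0], 0],
    [1, [0, 0, 0], 0]
  ]
}}

```text
time: 2.85
eef_pos: [0.4905, 0.0136, 0.1002]
ee_rot: [-3.138, -0.002, -0.028]
wrist_force: [0.0, -0.5, 0.1]
gripper_width: 0.999
grip_force: 0.0
```

{"name": "move_arm", "arguments": {
  "series": [
    [1, [0, 0, 0.5], 0],
    [1, [0, 0, 0.5], 0],
    [1, [0, 0, 0.5], 0],
    [1, [0, 0, 0.3], 0],
    [1, [0, 0, 0.2], 0],
    [1, [0, 0, 0], 0]
  ]
}}

```text
time: 3.35
eef_pos: [0.4873, 0.0069, 0.0182]
ee_rot: [-3.141, 0.003, -0.037]
wrist_force: [0.3, -0.4, 0.6]
gripper_width: 1.001
grip_force: 0.0
```

```bash
python3 - <<'E'
from h import *
print(S()); im,D=viewer.capture("scene")
cv2.imwrite("pics/a1.png",cv2.resize(im[180:360,200:400],None,fx=3.3,fy=3.3,interpolation=cv2.INTER_CUBIC))
O=np.load("st.npy"); x=np.array([np.cos(O[3]),np.sin(O[3])]); p=S()[1][:2]-O[:2]; print("station",p@x,p@[-x[1],x[0]])
E
```

```text
(3.35, array([0.48734509, 0.00689561, 0.01817712]), array([-3.14132677e+00,  3.10675997e-03, -3.70616028e-02]), array([ 0.26392102, -0.43557875,  0.60156039]), 1.0014039570319495)Traceback (most recent call last):
  File "<stdin>", line 4, in <module>
IndexError: index 3 is out of bounds for axis 0 with size 3
```

View pics/a1.png

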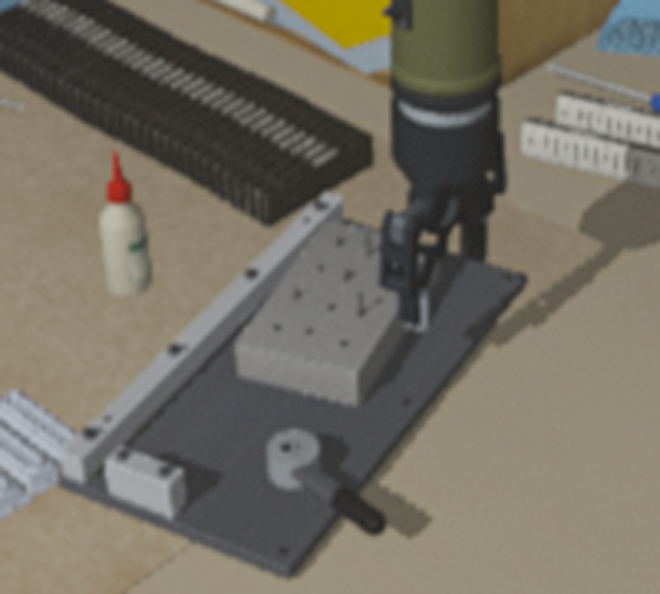

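The fingers stand down on the plate beside the block's near face (block near corner at about (357,395) in the crop, left finger at about (410,310)). Nothing has been touched. Now I'll push towards the fence.

{"name": "move_arm", "arguments": {
  "series": [
    [1, [0.1, -0.15, 0], -0.16],
    [1, [0.1, -0.1, 0], 0],
    [1, [0.1, 0, 0], 0],
    [1, [0.1, 0, 0], 0],
    [1, [0.1, 0, 0], 0],
    [1, [0.1, 0, 0], 0],
    [1, [0.1, 0, 0], 0],
    [1, [0.1, 0, 0], 0]
  ]
}}

```text
time: 4.07
eef_pos: [0.5215, 0.0162, 0.0196]
ee_rot: [3.141, 0.0, -0.025]
wrist_force: [0.7, -0.5, -0.4]
gripper_width: 1.0
grip_force: 0.0
```

```bash
cat >> h.py <<'E'
O=np.array([.56703,.07306]); Y=-.0238; ex=np.array([np.cos(Y),np.sin(Y)]); ey=np.array([-ex[1],ex[0]])
def st(p): d=np.atleast_2d(p)[:,:2]-O; return np.c_[d@ex,d@ey]*1000
def wd(q): q=np.array(q)/1000; return O+q[0]*ex+q[1]*ey
def block():
    "block top corners in station mm, by the top camera"
    im,D=viewer.capture("top"); g=cv2.cvtColor(im,cv2.COLOR_BGR2GRAY); z=cloud("top",D)[...,2]
    P=cloud("top",D); s=st(P.reshape(-1,3)).reshape(480,640,2)
    m=(z>.043)&(z<.055)&(g>95)&(s[...,0]>-60)&(s[...,0]<76)&(s[...,1]>-180)&(s[...,1]<158)
    m=cv2.morphologyEx(m.astype(np.uint8),cv2.MORPH_OPEN,np.ones((3,3)))
    n,l,t,c=cv2.connectedComponentsWithStats(m); v,u=np.nonzero(l==1+t[1:,4].argmax())
    q=st(plane("top",np.c_[u,v],.0475)); r=cv2.minAreaRect(q.astype(np.float32)); return im,r
E
python3 - <<'E'
from h import *
t,p,r,f,w=S(); print(t,p,r,f,st(p)); im,r=block(); print(r); cv2.imwrite("pics/b1.png",im)
E
```

```text
4.0667 [0.52150684 0.01615783 0.01963833] [ 3.14145044e+00  8.32811980e-05 -2.50388647e-02] [ 0.673817   -0.5263349  -0.37263917] [[-44.15612642 -57.96940042]]
((4.263862609863281, -55.264747619628906), (94.59049987792969, 164.17393493652344), 6.845256328582764)
```

```bash
python3 - <<'E'
from h import *
im,D=viewer.capture("scene"); t,_=viewer.capture("top")
a=cv2.resize(im[180:330,230:380],None,fx=2.6,fy=2.6); b=cv2.resize(t[180:330,160:310],None,fx=2.6,fy=2.6)
cv2.imwrite("pics/a2.png",np.hstack([a,b]))
E
```

```text
(no output)
```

View pics/a2.png

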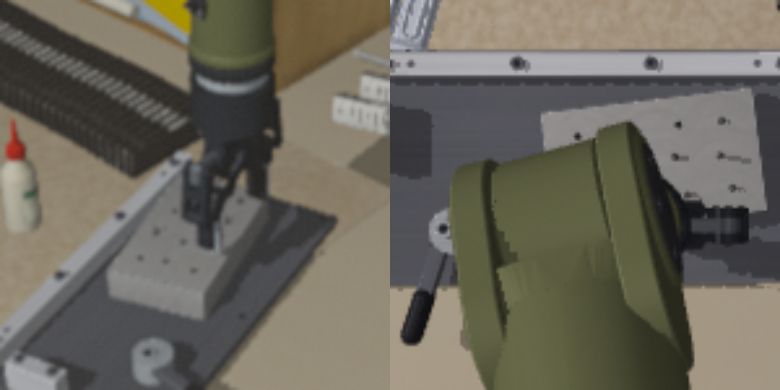

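```bash
python3 - <<'E'
from h import *
im,D=viewer.capture("scene"); P=cloud("scene",D); t,p,r,f,w=S(); print(p,f)
for v in range(262,288,2):
    print(v,[(u,*(P[v,u]*1000).round().astype(int)) for u in (302,306,309,312,316,320)], im[v,309])
Q=P[200:300,280:350].reshape(-1,3); s=st(Q); m=(abs(s[:,0]+44)<14)&(s[:,1]>-30)&(s[:,1]<10)&(Q[:,2]>.05)
print(m.sum(), np.percentile(Q[m],[0,2,50,98],axis=0).round(3))
E
```

```text
[0.52096978 0.01638336 0.01952993] [-0.31975395 -1.10821119 -0.05210075]
262 [(302, np.int64(530), np.int64(86), np.int64(122)), (306, np.int64(520), np.int64(86), np.int64(126)), (309, np.int64(510), np.int64(90), np.int64(132)), (312, np.int64(510), np.int64(75), np.int64(122)), (316, np.int64(549), np.int64(-16), np.int64(48)), (320, np.int64(540), np.int64(-20), np.int64(49))] [46 46 45]
264 [(302, np.int64(526), np.int64(93), np.int64(123)), (306, np.int64(517), np.int64(91), np.int64(125)), (309, np.int64(511), np.int64(88), np.int64(125)), (312, np.int64(510), np.int64(75), np.int64(116)), (316, np.int64(545), np.int64(-10), np.int64(48)), (320, np.int64(536), np.int64(-12), np.int64(49))] [47 47 46]
266 [(302, np.int64(572), np.int64(14), np.int64(48)), (306, np.int64(518), np.int64(89), np.int64(117)), (309, np.int64(512), np.int64(87), np.int64(118)), (312, np.int64(514), np.int64(69), np.int64(106)), (316, np.int64(544), np.int64(-6), np.int64(45)), (320, np.int64(535), np.int64(-10), np.int64(45))] [47 45 45]
268 [(302, np.int64(569), np.int64(20), np.int64(48)), (306, np
[... 2499 characters left out ...]
np.int64(72), np.int64(45)), (306, np.int64(531), np.int64(69), np.int64(47)), (309, np.int64(524), np.int64(66), np.int64(47)), (312, np.int64(521), np.int64(59), np.int64(43)), (316, np.int64(518), np.int64(43), np.int64(33)), (320, np.int64(519), np.int64(21), np.int64(16))] [121 124 123]
286 [(302, np.int64(535), np.int64(82), np.int64(48)), (306, np.int64(528), np.int64(74), np.int64(45)), (309, np.int64(524), np.int64(67), np.int64(41)), (312, np.int64(513), np.int64(72), np.int64(49)), (316, np.int64(517), np.int64(45), np.int64(28)), (320, np.int64(515), np.int64(29), np.int64(17))] [120 123 123]
751 [[0.509 0.044 0.051]
 [0.509 0.045 0.077]
 [0.518 0.055 0.182]
 [0.535 0.083 0.268]]
```

```bash
python3 - <<'E'
from h import *
for z in (.03,.05,.07): print("a1",z,proj("scene",[[.487,.057,z],[.487,.05,z],[.487,.064,z]]).round(1).tolist(),"now",proj("scene",[[.521,.066,z],[.521,.059,z],[.521,.073,z]]).round(1).tolist())
im,D=viewer.capture("scene"); P=cloud("scene",D)
m=(abs(P[...,0]-.521)<.06)&(abs(P[...,1]-.0164)<.075)&(P[...,2]>.058)&(P[...,2]<.3)
Q=P[m]
for a in np.arange(.06,.26,.01):
    q=Q[(Q[:,2]>=a)&(Q[:,2]<a+.01)]
    if len(q)>3: print(a.round(2),len(q),q[:,:2].min(0).round(3),q[:,:2].max(0).round(3))
print(S())
E
```

```text
a1 0.03 [[324.9, 291.8], [326.3, 290.1], [323.6, 293.4]] now [[310.5, 289.8], [311.9, 288.1], [309.1, 291.5]]
a1 0.05 [[324.9, 285.2], [326.2, 283.5], [323.5, 286.9]] now [[310.3, 283.2], [311.7, 281.6], [308.9, 284.9]]
a1 0.07 [[324.8, 278.5], [326.2, 276.8], [323.5, 280.1]] now [[310.2, 276.6], [311.6, 274.9], [308.7, 278.2]]
0.07 43 [ 0.508 -0.031] [0.53  0.073]
0.08 67 [ 0.508 -0.031] [0.53  0.075]
0.09 63 [ 0.508 -0.031] [0.529 0.076]
0.1 50 [ 0.507 -0.038] [0.528 0.076]
0.11 46 [ 0.506 -0.055] [0.534 0.09 ]
0.12 114 [ 0.504 -0.056] [0.535 0.091]
0.13 104 [ 0.501 -0.056] [0.535 0.09 ]
0.14 116 [ 0.502 -0.057] [0.533 0.091]
0.15 122 [ 0.5   -0.051] [0.534 0.091]
0.16 127 [ 0.5   -0.051] [0.535 0.09 ]
0.17 108 [ 0.505 -0.047] [0.535 0.088]
0.18 58 [0.484 0.008] [0.542 0.057]
0.19 126 [0.483 0.009] [0.552 0.057]
0.2 130 [0.482 0.007] [0.552 0.057]
0.21 116 [0.482 0.007] [0.551 0.058]
0.22 156 [ 0.482 -0.008] [0.557 0.056]
0.23 149 [ 0.484 -0.003] [0.553 0.056]
0.24 73 [ 0.483 -0.   ] [0.555 0.056]
0.25 138 [ 0.483 -0.003] [0.553 0.058]
(4.3167, array([0.52081831, 0.016351  , 0.01951534]), array([ 3.14151799e+00,  5.20059083e-04, -2.47532569e-02]), array([1.08412252, 0.88260551, 0.56739923]), 0.9978100907427235)
```

The scene depth shows the open fingertips at about z = 0.07, roughly 37 mm above where the TCP reading puts them, so they passed over the block without touching it. I'll back off, lower in small steps and check the tip height again.

{"name": "move_arm", "arguments": {
  "series": [
    [1, [-0.5, 0, 0], 0],
    [1, [-0.5, 0, 0], 0],
    [1, [0, 0, 0.25], 0],
    [1, [0, 0, 0.25], 0],
    [1, [0, 0, 0], 0]
  ]
}}

```text
time: 4.73
eef_pos: [0.4799, 0.017, -0.0021]
ee_rot: [3.141, 0.002, -0.025]
wrist_force: [-0.8, 0.1, 0.4]
gripper_width: 1.001
grip_force: 0.0
```

```bash
cat >> h.py <<'E'
def tips():
    "lowest gripper points (world) near the TCP, scene camera"
    im,D=viewer.capture("scene"); P=cloud("scene",D); t,p,r,f,w=S(); hsv=cv2.cvtColor(im,cv2.COLOR_BGR2HSV)
    m=(abs(P[...,0]-p[0])<.02)&(abs(P[...,1]-p[1])<.07)&(P[...,2]>.024)&(P[...,2]<.2)
    for a in np.arange(.02,.13,.01):
        q=P[m&(P[...,2]>=a)&(P[...,2]<a+.01)]
        if len(q)>3: print(a.round(2),len(q),q[:,:2].min(0).round(3),q[:,:2].max(0).round(3))
    print("tcp",p.round(4),r.round(3),"F",f.round(1),"st",st(p).round(1)); return im
E
python3 - <<'E'
from h import *
tips()
E
```

```text
0.04 6 [ 0.472 -0.029] [0.489 0.066]
0.05 47 [ 0.466 -0.03 ] [0.489 0.073]
0.06 60 [ 0.466 -0.032] [0.488 0.076]
0.07 60 [ 0.465 -0.032] [0.487 0.078]
0.08 38 [ 0.468 -0.031] [0.485 0.075]
0.09 38 [ 0.465 -0.049] [0.493 0.086]
0.1 79 [ 0.465 -0.052] [0.493 0.087]
0.11 85 [ 0.461 -0.051] [0.492 0.087]
0.12 77 [ 0.462 -0.051] [0.494 0.087]
tcp [ 0.4805  0.0173 -0.0014] [-3.141e+00  2.000e-03 -2.500e-02] F [ 0.2 -0.8  0.6] st [[-85.1 -57.8]]
```

{"name": "move_arm", "arguments": {
  "series": [
    [1, [0, 0, 0.2], 0],
    [1, [0, 0, 0.2], 0],
    [1, [0, 0, 0.13], 0],
    [1, [0, 0, 0], 0]
  ]
}}

```text
time: 5.12
eef_pos: [0.48, 0.0175, -0.0231]
ee_rot: [-3.141, 0.003, -0.025]
wrist_force: [-0.7, -0.1, -0.3]
gripper_width: 0.999
grip_force: 0.0
```

{"name": "move_arm", "arguments": {
  "series": [
    [1, [0.2, 0, 0], 0],
    [1, [0.2, 0, 0], 0],
    [1, [0.1, 0, 0], 0],
    [1, [0.1, 0, 0], 0],
    [1, [0.1, 0, 0], 0],
    [1, [0.1, 0, 0], 0],
    [1, [0.1, 0, 0], 0],
    [1, [0, 0, 0], 0]
  ]
}}

```text
time: 5.78
eef_pos: [0.5145, 0.0187, -0.0221]
ee_rot: [-3.14, 0.006, -0.022]
wrist_force: [-6.3, 4.3, 2.2]
gripper_width: 1.001
grip_force: 3.4
```

```bash
python3 - <<'E'
from h import *
tips(); print(block()[1])
E
```

```text
0.02 36 [ 0.508 -0.031] [0.53  0.087]
0.03 80 [ 0.501 -0.033] [0.53  0.086]
0.04 105 [ 0.5   -0.036] [0.534 0.089]
0.05 67 [ 0.501 -0.028] [0.529 0.087]
0.06 42 [ 0.5   -0.037] [0.522 0.078]
0.07 39 [ 0.498 -0.048] [0.526 0.088]
0.08 75 [ 0.497 -0.05 ] [0.527 0.089]
0.09 89 [ 0.495 -0.049] [0.525 0.089]
0.1 88 [ 0.496 -0.049] [0.529 0.088]
0.11 98 [ 0.495 -0.049] [0.527 0.089]
0.12 117 [ 0.495 -0.047] [0.529 0.088]
tcp [ 0.5146  0.0188 -0.0221] [-3.14   0.006 -0.022] F [-5.7  3.6  2.2] st [[-51.2 -55.5]]
((10.688957214355469, -57.042259216308594), (95.51956939697266, 164.39356994628906), 2.569719076156616)
```

{"name": "move_arm", "arguments": {
  "series": [
    [1, [0.08, 0, 0], 0],
    [1, [0.08, 0, 0], 0],
    [1, [0.08, 0, 0], 0],
    [1, [0.06, 0, 0], 0],
    [1, [0.05, 0, 0], 0],
    [1, [0.04, 0, 0], 0],
    [1, [0, 0, 0], 0]
  ]
}}

```text
time: 6.47
eef_pos: [0.5279, 0.0177, -0.0223]
ee_rot: [-3.142, 0.01, -0.023]
wrist_force: [-11.9, 2.2, 9.4]
gripper_width: 0.999
grip_force: 6.3
```

```bash
python3 - <<'E'
from h import *
print(S(),st(S()[1]),block()[1])
E
```

```text
(6.4667, array([ 0.52785186,  0.01766744, -0.02227404]), array([-3.14152607,  0.01016474, -0.02348476]), array([-11.93461446,   2.24612488,   9.37334113]), 0.9991050012656083) [[-37.84882519 -56.30922646]] ((22.28356170654297, -60.34461975097656), (162.76510620117188, 94.45954132080078), 89.96023559570312)
```

{"name": "move_arm", "arguments": {
  "series": [
    [1, [-0.3, 0, 0], 0],
    [1, [-0.1, 0, 0], 0],
    [1, [0, 0, -0.5], 0],
    [0, [0, 0, -0.5], 0],
    [0, [0, 0.1, -0.5], 0],
    [0, [0, 0.4, -0.4], 0],
    [0, [0.2, 0.7, 0], 0],
    [0, [0.4, 0.7, 0], 0]
  ]
}}

```text
time: 7.18
eef_pos: [0.5397, -0.0605, 0.0565]
ee_rot: [3.14, -0.003, -0.022]
wrist_force: [-0.6, -0.6, 0.4]
gripper_width: 0.503
grip_force: 0.0
```

{"name": "move_arm", "arguments": {
  "series": [
    [0, [0.5, 0.6, 0], 0],
    [0, [0.5, 0.4, 0], 0],
    [0, [0.3, 0.1, 0], 0],
    [0, [0, 0, 0], 0]
  ]
}}

```text
time: 7.52
eef_pos: [0.5924, -0.1083, 0.0546]
ee_rot: [3.141, -0.003, -0.029]
wrist_force: [-0.2, 0.2, 0.1]
gripper_width: 0.499
grip_force: 0.0
```

```bash
python3 - <<'E'
from h import *
print(S(),st(S()[1]),manip.state()["joints"].round(2)); im,r=block(); print(r)
E
```

```text
(7.5167, array([ 0.59240754, -0.10825824,  0.05459836]), array([ 3.14148158e+00, -2.64159281e-03, -2.87484587e-02]), array([-0.15794022,  0.15409275,  0.08282698]), 0.499391425681687) [[  29.68531798 -180.66295614]] [ 0.63  0.39 -0.6   1.72  0.24  1.11 -1.64]
((22.353824615478516, -49.80091857910156), (143.91958618164062, 94.4327621459961), 89.91266632080078)
```

{"name": "move_arm", "arguments": {
  "series": [
    [0, [0, 0, 0], 0.98],
    [0, [0, 0, 0], 0.98],
    [0, [0, 0, 0], 0.98],
    [0, [0, 0, 0], 0.98]
  ]
}}

```text
time: 7.9
eef_pos: [0.589, -0.1042, 0.0546]
ee_rot: [3.142, 0.0, -0.341]
wrist_force: [-0.2, 0.2, -0.7]
gripper_width: 0.501
grip_force: 0.0
```

```bash
python3 - <<'E'
from h import *
print(S()[2],manip.state()["joints"].round(2))
E
```

```text
[ 3.14151948e+00  4.86431258e-04 -3.40818414e-01] [ 0.59  0.37 -0.55  1.73  0.21  1.1  -1.94]
```

{"name": "move_arm", "arguments": {
  "series": [
    [0, [0, 0, 0], -0.98],
    [0, [0, 0, 0], -0.98],
    [0, [0, 0, 0], -0.98],
    [0, [0, 0, 0], -0.98],
    [0, [0, 0, 0], -0.98],
    [0, [0, 0, 0], -0.98],
    [0, [0, 0, 0], -0.98],
    [0, [0, 0, 0], -0.98]
  ]
}}

```text
time: 8.57
eef_pos: [0.589, -0.1042, 0.0547]
ee_rot: [3.141, 0.0, 0.294]
wrist_force: [0.3, -0.5, -0.4]
gripper_width: 0.499
grip_force: 0.0
```

{"name": "move_arm", "arguments": {
  "series": [
    [0, [0, 0, 0], -0.98],
    [0, [0, 0, 0], -0.98],
    [0, [0, 0, 0], -0.98],
    [0, [0, 0, 0], -0.98],
    [0, [0, 0, 0], -0.98],
    [0, [0, 0, 0], -0.98],
    [0, [0, 0, 0], -0.98],
    [0, [0, 0, 0], -0.98]
  ]
}}

```text
time: 9.23
eef_pos: [0.589, -0.1043, 0.0547]
ee_rot: [-3.142, 0.001, 0.922]
wrist_force: [-0.1, 0.6, 0.4]
gripper_width: 0.5
grip_force: 0.0
```

{"name": "move_arm", "arguments": {
  "series": [
    [0, [0, 0, 0], -0.98],
    [0, [0, 0, 0], -0.98],
    [0, [0, 0, 0], -0.98],
    [0, [0, 0, 0], -0.98],
    [0, [0, 0, 0], -0.98],
    [0, [0, 0, 0], -0.98],
    [0, [0, 0, 0], -0.98],
    [0, [0, 0, 0], 0]
  ]
}}

```text
time: 9.9
eef_pos: [0.589, -0.1044, 0.0546]
ee_rot: [-3.141, 0.0, 1.468]
wrist_force: [0.1, -0.2, 0.2]
gripper_width: 0.498
grip_force: 0.0
```

```bash
python3 - <<'E'
from h import *
tips(); print(manip.state()["joints"].round(2)); print(units([*wd([23,-172]),.0]))
im,r=block(); print(r)
E
```

```text
0.04 117 [ 0.569 -0.073] [ 0.609 -0.035]
0.05 6 [ 0.572 -0.046] [ 0.596 -0.035]
0.12 6 [ 0.57  -0.116] [ 0.609 -0.097]
tcp [ 0.5891 -0.1045  0.0546] [-3.141  0.     1.465] F [ 0.9 -0.2  0.3] st [[  26.3 -177. ]]
[ 0.83  0.46 -0.87  1.72  0.38  1.14 -0.26]
[ 0.12 -0.09  1.36]
((22.347427368164062, -51.801185607910156), (147.92018127441406, 94.42608642578125), 89.91266632080078)
```

{"name": "move_arm", "arguments": {
  "series": [
    [0, [0.1, -0.08, 0], -1.0],
    [0, [0, 0, 0.5], 0],
    [0, [0, 0, 0.5], 0],
    [0, [0, 0, 0.3], 0],
    [0, [0, 0, 0.2], 0],
    [0, [0, 0, 0.15], 0],
    [0, [0, 0, 0.07], 0],
    [0, [0, 0, 0], 0]
  ]
}}

```text
time: 10.67
eef_pos: [0.5869, -0.101, -0.0145]
ee_rot: [-3.141, -0.0, 1.545]
wrist_force: [0.1, -0.8, -0.2]
gripper_width: 0.502
grip_force: 0.0
```

```bash
sed -i 's/p\[0\])<.02)/p[0])<.06)/' h.py; python3 - <<'E'
from h import *
im=tips(); print(manip.state()["joints"].round(2)); print(units([*wd([23,-172]),.0]))
t,r=block(); print(r)
a=cv2.resize(im[180:330,250:400],None,fx=2.6,fy=2.6); b=cv2.resize(t[180:330,200:350],None,fx=2.6,fy=2.6)
cv2.imwrite("pics/a3.png",np.hstack([a,b]))
E
```

```text
0.02 24 [ 0.536 -0.117] [ 0.637 -0.033]
0.03 123 [ 0.536 -0.113] [ 0.647 -0.031]
0.04 377 [ 0.534 -0.111] [ 0.646 -0.031]
0.05 70 [ 0.543 -0.115] [ 0.626 -0.032]
0.06 45 [ 0.541 -0.114] [ 0.633 -0.039]
0.07 113 [ 0.532 -0.115] [ 0.642 -0.082]
0.08 95 [ 0.529 -0.116] [ 0.644 -0.083]
0.09 115 [ 0.528 -0.115] [ 0.644 -0.08 ]
0.1 107 [ 0.527 -0.113] [ 0.646 -0.078]
0.11 106 [ 0.528 -0.104] [ 0.646 -0.08 ]
0.12 169 [ 0.528 -0.111] [ 0.647 -0.077]
tcp [ 0.5873 -0.101  -0.014 ] [3.141 0.    1.545] F [-0.2 -0.4 -0.9] st [[  24.4 -173.5]]
[ 0.8   0.54 -0.84  1.78  0.46  1.03 -0.24]
[ 0.04 -0.03 -0.35]
((22.340904235839844, -52.80137634277344), (149.9205780029297, 94.41606903076172), 89.91266632080078)
```

View pics/a3.png

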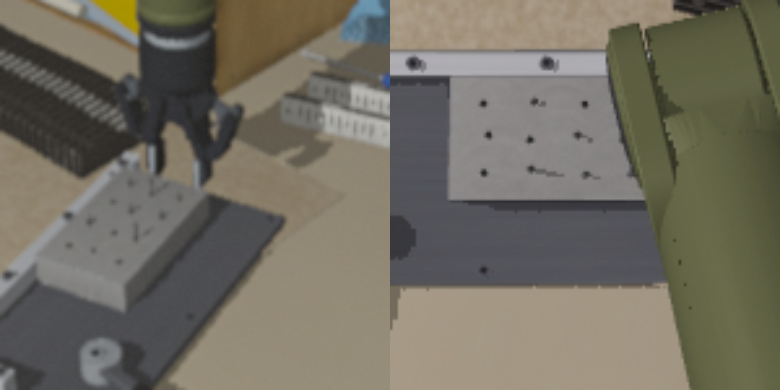

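{"name": "move_arm", "arguments": {
  "series": [
    [-0.3, [0.1, 0, -0.05], 0],
    [-0.3, [0.1, 0, 0], 0],
    [-0.3, [0.12, 0, 0], 0],
    [-0.3, [0.12, 0, 0], 0],
    [-0.3, [0.12, 0, 0], 0],
    [-0.3, [0.12, 0, 0], 0],
    [-0.3, [0.12, 0, 0], 0],
    [-0.3, [0.12, 0, 0], 0]
  ]
}}

```text
time: 11.43
eef_pos: [0.5881, -0.0696, -0.0119]
ee_rot: [3.141, 0.007, 1.542]
wrist_force: [-0.4, -9.0, 2.5]
gripper_width: 0.352
grip_force: 4.6
```

```bash
python3 - <<'E'
from h import *
print(S(),st(S()[1]),block()[1])
E
```

```text
(11.4333, array([ 0.588124  , -0.06955583, -0.01193046]), array([3.14134953, 0.00706966, 1.54192493]), array([-0.42373567, -8.98537417,  2.5343254 ]), 0.3524092140849159) [[  24.48196135 -142.07345179]] ((22.341690063476562, -18.468521118164062), (106.53863525390625, 94.40145111083984), 89.96022033691406)
```

{"name": "move_arm", "arguments": {
  "series": [
    [-0.3, [0.15, 0.003, 0], 0],
    [-0.3, [0.15, 0.003, 0], 0],
    [-0.3, [0.15, 0.003, 0], 0],
    [-0.3, [0.15, 0.003, 0], 0],
    [-0.3, [0.15, 0.003, 0], 0],
    [-0.3, [0.15, 0.003, 0], 0],
    [-0.3, [0.15, 0.003, 0], 0],
    [-0.3, [0.15, 0.003, 0], 0]
  ]
}}

```text
time: 12.15
eef_pos: [0.5903, -0.0225, -0.0119]
ee_rot: [-3.141, 0.009, 1.542]
wrist_force: [-1.5, -11.2, 4.8]
gripper_width: 0.353
grip_force: 5.6
```

```bash
python3 - <<'E'
from h import *
print(S(),st(S()[1]),block()[1])
E
```

```text
(12.15, array([ 0.59027377, -0.02250366, -0.011916  ]), array([-3.14125592,  0.00856965,  1.54177708]), array([ -1.46730517, -11.15249902,   4.83922843]), 0.3532335267517368) [[ 25.51139268 -94.98345019]] ((23.433395385742188, 43.09864807128906), (77.9320068359375, 92.31649017333984), 89.91366577148438)
```

Going well: x is 23.4, still square against the fence, and the leading end is at y ≈ 82. I'll continue.

{"name": "move_arm", "arguments": {
  "series": [
    [-0.3, [0.15, 0, 0], 0],
    [-0.3, [0.15, 0, 0], 0],
    [-0.3, [0.15, 0, 0], 0],
    [-0.3, [0.15, 0, 0], 0],
    [-0.3, [0.15, 0, 0], 0],
    [-0.3, [0.15, 0, 0], 0],
    [-0.3, [0.15, 0, 0], 0],
    [-0.3, [0.15, 0, 0], 0]
  ]
}}

```text
time: 12.87
eef_pos: [0.5915, 0.0247, -0.0119]
ee_rot: [-3.141, 0.01, 1.542]
wrist_force: [-2.1, -12.5, 6.2]
gripper_width: 0.344
grip_force: 6.3
```

{"name": "move_arm", "arguments": {
  "series": [
    [-0.3, [0.1, 0, 0], 0],
    [-0.3, [0.1, 0, 0], 0],
    [-0.3, [0.1, 0, 0], 0],
    [-0.3, [0, 0, 0], 0]
  ]
}}

```text
time: 13.2
eef_pos: [0.5918, 0.0383, -0.0119]
ee_rot: [-3.141, 0.008, 1.543]
wrist_force: [-1.4, -10.0, 5.2]
gripper_width: 0.351
grip_force: 4.9
```

```bash
python3 - <<'E'
from h import *
print(S(),st(S()[1])); im,r=block(); print(r); cv2.imwrite("pics/b2.png",im)
E
```

```text
(13.2, array([ 0.59184165,  0.03827725, -0.01193396]), array([-3.14110665,  0.00817208,  1.54277874]), array([ -1.43939942, -10.04080765,   5.24497646]), 0.3514839125147186) [[ 25.63237462 -34.18244212]]
((23.491151809692383, 121.57484436035156), (92.93804168701172, 41.833580017089844), 0.9118242859840393)
```

{"name": "move_arm", "arguments": {
  "series": [
    [-0.3, [0.06, 0, 0], 0],
    [-0.3, [0.06, 0, 0], 0],
    [-0.3, [0.06, 0, 0], 0],
    [-0.3, [0.06, 0, 0], 0],
    [-0.3, [0.03, 0, 0], 0],
    [-0.3, [0, 0, 0], 0]
  ]
}}

```text
time: 13.75
eef_pos: [0.5922, 0.0478, -0.0119]
ee_rot: [-3.141, 0.009, 1.542]
wrist_force: [-1.6, -12.3, 6.1]
gripper_width: 0.351
grip_force: 5.7
```

{"name": "move_arm", "arguments": {
  "series": [
    [-0.3, [0.03, 0, 0], 0],
    [-0.3, [0.03, 0, 0], 0],
    [-0.3, [0, 0, 0], 0]
  ]
}}

```text
time: 14.0
eef_pos: [0.5922, 0.0497, -0.0119]
ee_rot: [-3.141, 0.01, 1.542]
wrist_force: [-2.2, -12.4, 6.0]
gripper_width: 0.349
grip_force: 6.3
```

```bash
python3 - <<'E'
from h import *
print(S(),st(S()[1])); im,r=block(); print(r); cv2.imwrite("pics/b3.png",im)
E
```

```text
(14.0, array([ 0.59224583,  0.04970067, -0.01192182]), array([-3.14081211,  0.01004247,  1.54164225]), array([ -2.18442785, -12.42734166,   6.03765246]), 0.34884465778470963) [[ 25.76458685 -22.75263641]]
((11.434471130371094, 137.3408660888672), (68.6581802368164, 33.855369567871094), 0.9503929018974304)
```

{"name": "move_arm", "arguments": {
  "series": [
    [-0.3, [0.03, 0, 0], 0],
    [-0.3, [0.03, 0, 0], 0],
    [-0.3, [0, 0, 0], 0]
  ]
}}

```text
time: 14.3
eef_pos: [0.5923, 0.0501, -0.0119]
ee_rot: [-3.14, 0.013, 1.541]
wrist_force: [-2.4, -14.9, 7.8]
gripper_width: 0.354
grip_force: 7.7
```

{"name": "move_arm", "arguments": {
  "series": [
    [-0.3, [0.03, 0, 0], 0],
    [-0.3, [0, 0, 0], 0]
  ]
}}

```text
time: 14.47
eef_pos: [0.5922, 0.0501, -0.0119]
ee_rot: [-3.14, 0.014, 1.54]
wrist_force: [-3.6, -17.0, 8.9]
gripper_width: 0.35
grip_force: 8.7
```

{"name": "move_arm", "arguments": {
  "series": [
    [-0.3, [0.03, 0, 0], 0],
    [-0.3, [0, 0, 0], 0]
  ]
}}

```text
time: 14.63
eef_pos: [0.5922, 0.05, -0.0119]
ee_rot: [-3.14, 0.016, 1.54]
wrist_force: [-2.9, -19.0, 9.5]
gripper_width: 0.346
grip_force: 9.7
```

The TCP stops advancing at y = 0.050 while the force climbs to 19 N, so the block is against the stop. Next I'll back off, lift, shut the fingers and go over to the lever.

{"name": "move_arm", "arguments": {
  "series": [
    [-0.3, [-0.15, 0, 0], 0],
    [-0.3, [-0.2, 0, 0], 0],
    [-0.6, [0, 0, -0.5], 0],
    [-1, [0, 0, -0.5], 0],
    [-1, [0, 0, -0.5], 0],
    [-1, [0, 0, -0.6], 0],
    [-1, [0, 0, 0], 0]
  ]
}}

```text
time: 15.22
eef_pos: [0.5947, 0.0496, 0.0763]
ee_rot: [3.134, -0.001, 1.546]
wrist_force: [1.1, 0.5, 0.4]
gripper_width: -0.003
grip_force: 0.0
```

{"name": "move_arm", "arguments": {
  "series": [
    [-1, [0.7, -0.44, 0], 0],
    [-1, [0.7, -0.44, 0], 0],
    [-1, [0.7, -0.44, 0], 0],
    [-1, [0.7, -0.44, 0], 0],
    [-1, [0.7, -0.44, 0], 0],
    [-1, [0.7, -0.44, 0], 0],
    [-1, [0.7, -0.44, 0], 0],
    [-1, [0, 0, 0], 0]
  ]
}}

```text
time: 15.88
eef_pos: [0.4682, 0.2549, 0.072]
ee_rot: [-3.14, -0.004, 1.556]
wrist_force: [-0.1, 0.8, 0.2]
gripper_width: 0.001
grip_force: 0.0
```

```bash
python3 - <<'E'
from h import *
im=tips(); t,r=block(); print(r,manip.state()["joints"].round(2),units([.466,.237,.07]),S()[4])
a=cv2.resize(im[200:350,190:340],None,fx=2.6,fy=2.6); b=cv2.resize(t[180:330,140:290],None,fx=2.6,fy=2.6)
cv2.imwrite("pics/a4.png",np.hstack([a,b]))
E
```

```text
0.02 28 [0.432 0.189] [0.529 0.214]
0.03 195 [0.43  0.182] [0.53  0.218]
0.04 26 [0.434 0.192] [0.525 0.217]
0.11 23 [0.455 0.255] [0.477 0.267]
0.12 58 [0.453 0.248] [0.481 0.269]
tcp [0.4705 0.2515 0.0717] [-3.141e+00 -2.000e-03  1.554e+00] F [ 0.2 -0.4 -0.2] st [[-100.8  176.1]]
((23.43008804321289, 72.7850570678711), (164.27183532714844, 92.35135650634766), 89.96021270751953) [ 0.37  0.33 -1.04  1.86  0.32  1.13 -0.8 ] [-0.3  -0.15  0.04] 0.0021067707969359742
```

View pics/a4.png

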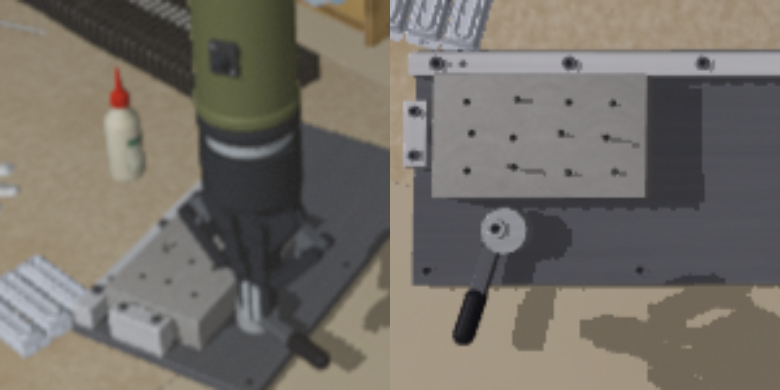

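{"name": "move_arm", "arguments": {
  "series": [
    [-1, [-0.1, -0.1, 0.4], 0],
    [-1, [0, 0, 0.5], 0],
    [-1, [0, 0, 0.5], 0],
    [-1, [0, 0, 0.4], 0],
    [-1, [0, 0, 0.2], 0],
    [-1, [0, 0, 0.14], 0],
    [-1, [0, 0, 0], 0]
  ]
}}

```text
time: 16.57
eef_pos: [0.4694, 0.242, -0.0149]
ee_rot: [-3.14, 0.001, 1.544]
wrist_force: [-0.5, -0.6, 0.2]
gripper_width: 0.0
grip_force: 0.0
```

```bash
cat > arc.py <<'E'
from h import *
import sys
im=tips(); t,p,r,f,w=S(); pv=wd([-48.4,107])
def q(d,rho=.072):
    a=np.radians(d); n=np.array([-np.sin(a),np.cos(a)])
    return np.r_[pv+rho*np.array([np.cos(a),np.sin(a)])-n*(.0085+.011*abs(n).sum()),p[2]]
A=[float(a) for a in sys.argv[1:]]; src=p
for a in A: print(a,units(q(a),src=src),q(a).round(3)); src=q(a)
E
python3 arc.py 155 161 168 176 184 192 200 208 216 224 232 240 248 256 262 266
```

```text
0.02 19 [0.432 0.207] [0.476 0.254]
0.03 95 [0.431 0.194] [0.483 0.255]
0.04 60 [0.429 0.202] [0.483 0.255]
0.05 43 [0.454 0.241] [0.481 0.256]
0.06 44 [0.442 0.246] [0.497 0.256]
0.07 139 [0.433 0.23 ] [0.511 0.259]
0.08 100 [0.425 0.23 ] [0.514 0.259]
0.09 143 [0.417 0.24 ] [0.526 0.262]
0.1 147 [0.41 0.24] [0.527 0.261]
0.11 213 [0.41 0.23] [0.53  0.263]
0.12 166 [0.415 0.237] [0.521 0.265]
tcp [ 0.4698  0.2426 -0.014 ] [-3.141 -0.     1.544] F [0.5 0.4 1.5] st [[-101.2  167.2]]
155.0 [-0.25 -0.1  -0.  ] [ 0.466  0.233 -0.014]
161.0 [-0.17 -0.13 -0.  ] [ 0.46   0.226 -0.014]
168.0 [-0.22 -0.12 -0.  ] [ 0.455  0.217 -0.014]
176.0 [-0.27 -0.1  -0.  ] [ 0.451  0.206 -0.014]
184.0 [-0.25 -0.06 -0.  ] [ 0.448  0.196 -0.014]
192.0 [-0.23 -0.04 -0.  ] [ 0.446  0.187 -0.014]
200.0 [-0.24 -0.01 -0.  ] [ 0.446  0.178 -0.014]
208.0 [-0.24  0.03 -0.  ] [ 0.447  0.168 -0.014]
216.0 [-0.24  0.06 -0.  ] [ 0.449  0.158 -0.014]
224.0 [-0.24  0.1  -0.  ] [ 0.453  0.148 -0.014]
232.0 [-0.23  0.14 -0.  ] [ 0.458  0.139 -0.014]
240.0 [-0.21  0.18 -0.  ] [ 0.465  0.131 -0.014]
248.0 [-0.18  0.21 -0.  ] [ 0.473  0.123 -0.014]
256.0 [-0.15  0.24 -0.  ] [ 0.483  0.117 -0.014]
262.0 [-0.09  0.2  -0.  ] [ 0.49   0.113 -0.014]
266.0 [-0.05  0.14 -0.  ] [ 0.496  0.111 -0.014]
```

{"name": "move_arm", "arguments": {
  "series": [
    [-1, [-0.25, -0.1, 0], 0],
    [-1, [-0.17, -0.13, 0], 0],
    [-1, [-0.22, -0.12, 0], 0],
    [-1, [-0.27, -0.1, 0], 0],
    [-1, [-0.25, -0.06, 0], 0],
    [-1, [-0.23, -0.04, 0], 0],
    [-1, [-0.24, -0.01, 0], 0],
    [-1, [0, 0, 0], 0]
  ]
}}

```text
time: 17.28
eef_pos: [0.4459, 0.1761, -0.0136]
ee_rot: [3.141, 0.002, 1.542]
wrist_force: [-0.1, 0.4, -0.4]
gripper_width: 0.001
grip_force: 0.1
```

```bash
python3 arc.py 208 216 224 232 240 246 | tail -7
```

```text
tcp [ 0.4457  0.1767 -0.0138] [3.141e+00 2.000e-03 1.543e+00] F [-0.2 -0.4 -0.4] st [[-123.8  100.7]]
208.0 [-0.22  0.03 -0.  ] [ 0.447  0.168 -0.014]
216.0 [-0.24  0.06 -0.  ] [ 0.449  0.158 -0.014]
224.0 [-0.24  0.1  -0.  ] [ 0.453  0.148 -0.014]
232.0 [-0.23  0.14 -0.  ] [ 0.458  0.139 -0.014]
240.0 [-0.21  0.18 -0.  ] [ 0.465  0.131 -0.014]
246.0 [-0.14  0.16 -0.  ] [ 0.471  0.125 -0.014]
```

{"name": "move_arm", "arguments": {
  "series": [
    [-1, [-0.22, 0.03, 0], 0],
    [-1, [-0.24, 0.06, 0], 0],
    [-1, [-0.24, 0.1, 0], 0],
    [-1, [-0.23, 0.14, 0], 0]
  ]
}}

```text
time: 17.67
eef_pos: [0.4578, 0.1401, -0.014]
ee_rot: [-3.141, -0.0, 1.545]
wrist_force: [-0.1, 2.2, 0.6]
gripper_width: 0.002
grip_force: 1.1
```

```bash
python3 arc.py 232 240 246 250 254 258 262 266 | tail -9; python3 - <<'E'
from h import *
im,D=viewer.capture("scene"); t,_=viewer.capture("top")
a=cv2.resize(im[220:370,220:370],None,fx=2.6,fy=2.6); b=cv2.resize(t[180:330,140:290],None,fx=2.6,fy=2.6)
cv2.imwrite("pics/a5.png",np.hstack([a,b]))
E
```

```text
tcp [ 0.4592  0.1375 -0.0141] [3.141e+00 1.000e-03 1.542e+00] F [0.6 0.  1. ] st [[-109.3   61.9]]
232.0 [ 0.04 -0.03 -0.  ] [ 0.458  0.139 -0.014]
240.0 [-0.21  0.18 -0.  ] [ 0.465  0.131 -0.014]
246.0 [-0.14  0.16 -0.  ] [ 0.471  0.125 -0.014]
250.0 [-0.08  0.11 -0.  ] [ 0.475  0.121 -0.014]
254.0 [-0.08  0.12 -0.  ] [ 0.48   0.118 -0.014]
258.0 [-0.07  0.13 -0.  ] [ 0.485  0.115 -0.014]
262.0 [-0.06  0.13 -0.  ] [ 0.49   0.113 -0.014]
266.0 [-0.05  0.14 -0.  ] [ 0.496  0.111 -0.014]
```

View pics/a5.png

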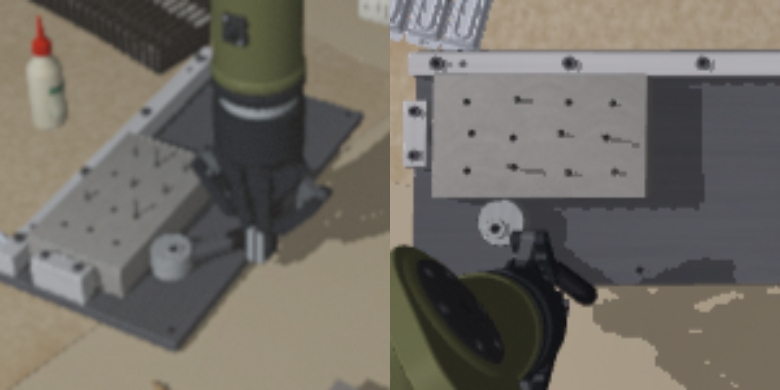

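The lever is following the fingers (grip end at about (590,297) in the right panel), and the block is still home. I'll keep pushing.

{"name": "move_arm", "arguments": {
  "series": [
    [-1, [-0.17, 0.15, 0], 0],
    [-1, [-0.14, 0.16, 0], 0],
    [-1, [-0.08, 0.11, 0], 0],
    [-1, [-0.08, 0.12, 0], 0],
    [-1, [-0.04, 0.07, 0], 0],
    [-1, [0, 0, 0], 0]
  ]
}}

```text
time: 18.32
eef_pos: [0.4798, 0.1221, -0.0144]
ee_rot: [-3.137, -0.003, 1.546]
wrist_force: [-4.6, 5.8, 0.8]
gripper_width: 0.001
grip_force: 3.4
```

```bash
python3 arc.py 254 258 262 266 270| tail -6
```

```text
tcp [ 0.4798  0.1221 -0.0144] [-3.138e+00 -3.000e-03  1.546e+00] F [-5.4  6.3  0.9] st [[-88.4  46.9]]
254.0 [-0.1   0.01 -0.  ] [ 0.48   0.118 -0.014]
258.0 [-0.07  0.13 -0.  ] [ 0.485  0.115 -0.014]
262.0 [-0.06  0.13 -0.  ] [ 0.49   0.113 -0.014]
266.0 [-0.05  0.14 -0.  ] [ 0.496  0.111 -0.014]
270.0 [-0.04  0.14 -0.  ] [ 0.502  0.109 -0.014]
```

{"name": "move_arm", "arguments": {
  "series": [
    [-1, [-0.05, 0.1, 0], 0],
    [-1, [-0.04, 0.1, 0], 0],
    [-1, [-0.03, 0.1, 0], 0],
    [-1, [0, 0, 0], 0]
  ]
}}

```text
time: 18.7
eef_pos: [0.4893, 0.118, -0.0146]
ee_rot: [-3.133, -0.003, 1.547]
wrist_force: [-9.7, 7.1, 6.6]
gripper_width: 0.001
grip_force: 6.3
```

{"name": "move_arm", "arguments": {
  "series": [
    [-1, [-0.02, 0.1, 0], 0],
    [-1, [0, 0.05, 0], 0],
    [-1, [0, 0, 0], 0]
  ]
}}

```text
time: 18.95
eef_pos: [0.4924, 0.1168, -0.0152]
ee_rot: [-3.128, -0.001, 1.548]
wrist_force: [-15.8, 6.7, 11.3]
gripper_width: 0.001
grip_force: 9.6
```

```bash
python3 arc.py 262 266 270| tail -4; python3 -c "
from h import *
print(block()[1])"
```

```text
tcp [ 0.4924  0.1167 -0.0152] [-3.129e+00 -1.000e-03  1.548e+00] F [-15.2   6.9  10.3] st [[-75.6  41.9]]
262.0 [-0.1  -0.05 -0.  ] [ 0.49   0.113 -0.015]
266.0 [-0.05  0.14 -0.  ] [ 0.496  0.111 -0.015]
270.0 [-0.04  0.14 -0.  ] [ 0.502  0.109 -0.015]
((24.43777847290039, 72.7158203125), (164.19979858398438, 94.36968994140625), 89.96122741699219)
```

{"name": "move_arm", "arguments": {
  "series": [
    [-1, [0, 0.08, 0], 0],
    [-1, [0, 0.08, 0], 0],
    [-1, [0, 0, 0], 0]
  ]
}}

```text
time: 19.3
eef_pos: [0.4923, 0.1165, -0.0159]
ee_rot: [-3.116, 0.003, 1.548]
wrist_force: [-30.8, 5.1, 23.3]
gripper_width: -0.003
grip_force: 17.7
```

{"name": "move_arm", "arguments": {
  "series": [
    [-1, [0, 0.08, 0], 0],
    [-1, [0, 0.08, 0], 0],
    [-1, [0, 0, 0], 0]
  ]
}}

```text
time: 19.55
eef_pos: [0.4923, 0.1163, -0.0162]
ee_rot: [-3.104, 0.006, 1.549]
wrist_force: [-47.1, 3.4, 39.3]
gripper_width: -0.0
grip_force: 26.4
```

```bash
python3 arc.py 262 266 | tail -3; python3 - <<'E'
from h import *
im,D=viewer.capture("scene"); P=cloud("scene",D); g=cv2.cvtColor(im,cv2.COLOR_BGR2GRAY)
s=st(P.reshape(-1,3)).reshape(480,640,2); print(block()[1])
m=(g<70)&(P[...,2]>.028)&(P[...,2]<.046)&(s[...,0]>-90)&(s[...,0]<-25)&(s[...,1]>5)&(s[...,1]<90)
q=s[m]; print(m.sum(),q.min(0),q.max(0))
cv2.imwrite("pics/a6.png",cv2.resize(im[220:370,220:370],None,fx=3.5,fy=3.5))
E
```

```text
tcp [ 0.4923  0.1163 -0.0162] [-3.105  0.006  1.55 ] F [-46.3   3.3  39.3] st [[-75.7  41.4]]
262.0 [-0.09 -0.04 -0.  ] [ 0.49   0.113 -0.016]
266.0 [-0.05  0.14 -0.  ] [ 0.496  0.111 -0.016]
((24.439456939697266, 72.75051879882812), (164.26919555664062, 94.36637878417969), 89.96122741699219)
84 [-89.57781299  29.50614537] [-25.84886088  89.86642222]
```

The finger has stopped dead at x = 0.4923 while the force rises, and the geometry puts the end of travel there. I'll come clear.

{"name": "move_arm", "arguments": {
  "series": [
    [-1, [0, -0.3, 0], 0],
    [-1, [0, -0.4, 0], 0],
    [-1, [0, -0.3, 0], 0],
    [-1, [0, 0, -0.5], 0],
    [-1, [0, 0, -0.8], 0],
    [-1, [0, 0, -0.8], 0],
    [-1, [-0.5, -0.2, -0.5], 0],
    [-1, [-0.8, 0, 0], 0]
  ]
}}

```text
time: 20.37
eef_pos: [0.4657, 0.0657, 0.0944]
ee_rot: [3.134, 0.0, 1.552]
wrist_force: [1.4, -0.8, -1.4]
gripper_width: -0.0
grip_force: 0.0
```

{"name": "move_arm", "arguments": {
  "series": [
    [-1, [-0.9, 0, 0], 0],
    [-1, [-0.9, 0, 0], 0],
    [-1, [-0.9, 0, 0], 0],
    [-1, [-0.9, 0, 0], 0],
    [-1, [-0.9, 0, 0], 0],
    [-1, [0, 0, 0], 0],
    [-1, [0, 0, 0], 0]
  ]
}}

```text
time: 20.95
eef_pos: [0.4579, -0.1205, 0.09]
ee_rot: [-3.141, 0.0, 1.539]
wrist_force: [1.1, 0.8, 0.1]
gripper_width: 0.0
grip_force: 0.0
```

```bash
python3 - <<'E'
from h import *
print(S()); t,r=block(); print(r); im,_=viewer.capture("scene")
a=cv2.resize(im[220:370,220:370],None,fx=2.6,fy=2.6); b=cv2.resize(t[180:330,140:290],None,fx=2.6,fy=2.6)
cv2.imwrite("pics/a7.png",np.hstack([a,b]))
g=cv2.cvtColor(t,cv2.COLOR_BGR2GRAY); s=st(plane("top",np.stack(np.meshgrid(range(640),range(480)),-1).reshape(-1,2),.0345)).reshape(480,640,2)
m=(g<42)&(s[...,0]>-85)&(s[...,0]<-30)&(s[...,1]>0)&(s[...,1]<65); m=cv2.morphologyEx(m.astype(np.uint8),cv2.MORPH_OPEN,np.ones((3,3)))>0
q=s[m]; print(len(q)); c=q.mean(0); print("grip",c,np.degrees(np.arctan2(c[1]-107,c[0]+48.4))%360)
E
```

```text
(20.95, array([ 0.45785452, -0.1205428 ,  0.09004113]), array([-3.14124644e+00,  3.06855726e-04,  1.53923682e+00]), array([1.07763185, 0.76639026, 0.07207412]), 0.0004995315199832213)
((24.437801361083984, 72.74242401123047), (164.28536987304688, 94.36968994140625), 89.96122741699219)
162
grip [-54.64739376  33.74972289] 265.12513592947664
```

View pics/a7.png

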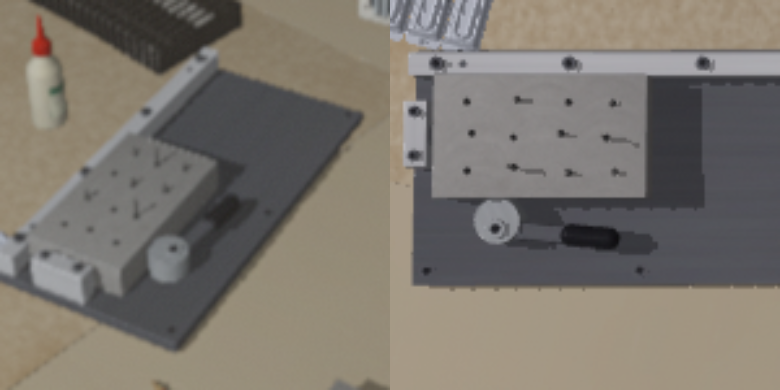

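The picture shows the block against both the fence and the stop. The lever is at 265° (grip at about (590,237) in the right panel), which is the end of its travel, and the arm is clear.

```bash
python3 -c "
from rig import job
print(job.sign_off())"
```

```text
the job is handed in; nothing more can be done
None
```

The job is handed in: the block sits against the fence and the stop (within about 1.5 mm of home by camera), the cam lever is at its end of travel (265°), the arm is clear, and it took about 21 s of the 72 s allowed.

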